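# Find the crate stamped underneath and push it to the dispatch line

## Task

Using only the fingertips or the outside of the fingers, never gripping or lifting, tip each of the two upright blue-grey crates over onto its side to see its underside. Once both lie on their sides, push the one with the red ring stamp underneath, still lying, until its middle is over the yellow dispatch line; leave the other crate lying clear of the line. Do not disturb the glassware and bottles standing around.

Things in the scene. Friction and masses are not known exactly. Their poses are not given: they have to be found in the camera images.
- crate_stamped: The crate that carries the stamp: open-topped blue-grey plastic crate, 70 (its x) x 90 (its y) x 120 mm (its z), about 0.3 kg, empty; origin at the centre of its underside, z toward the open mouth. It starts standing upright with a broad 90 mm wall toward the robot, its x pointing roughly away from the robot. Underneath: a 60 mm red ring and dot on white. Standing, it looks the same as the other; the two change places.
- crate_plain: The crate without a stamp: open-topped blue-grey plastic crate, 70 (its x) x 90 (its y) x 120 mm (its z), about 0.3 kg, empty; origin at the centre of its underside, z toward the open mouth. It starts standing upright with a broad 90 mm wall toward the robot, its x pointing roughly away from the robot. Its underside is plain.
- crate_stamped_centre (a point): Middle of the stamped crate, 60 mm above the centre of its underside along its z. 60 mm above the worktop when it stands, 35 mm when it lies on a broad wall. Pushed slowly at about 100 mm height on the wall facing the robot, the crate turns over its far lower edge with little sliding, and past about 30 degrees falls by itself onto its far wall, underside toward the robot.
- crate_plain_centre (a point): Middle of the plain crate, 60 mm above the centre of its underside along its z. It tips like the other.
- dispatch_line: The dispatch line: a flat strip of yellow tape on the worktop, 260 x 25 mm, with a 75 mm crossbar at either end, too thin to feel. Origin at its centre on the surface; x runs along the tape, roughly away from the robot, y across it to the left. One crate starts on either side of it, 140 to 170 mm off, so the stamped one has to be pushed across toward the middle.
- kcl_bottle: Bystander, loose: small white bottle with a blue cap, 46 mm across, 92 mm high; origin at the centre of its underside.
- weighing_bottle: Bystander, loose: clear glass weighing bottle with a knobbed stopper, 35 mm across, 65 mm high; origin at the centre of its underside.
- dropper_bottle: Bystander, loose: slim brown bottle with a black dropper top, 28 mm across, 84 mm high; origin at the centre of its underside.
- beaker_100: Bystander, loose: clear glass beaker, 54 x 57 mm, 74 mm high; origin at the centre of its underside.

How it is judged:
On the way, in this order (a step that is already met when the one before it is completed fails the run):
1. both crates lie on their sides (angle between crate_stamped's own z axis and vertical between 1.45 and 1.69 rad and angle between crate_plain's own z axis and vertical between 1.45 and 1.69 rad), for 0.2 s.
2. the stamped crate, lying, has its middle over the dispatch line (y of crate_stamped_centre in the frame of dispatch_line between -0.03 and 0.03 m and x of crate_stamped_centre in the frame of dispatch_line between -0.13 and 0.13 m and angle between crate_stamped's own z axis and vertical between 1.45 and 1.69 rad), for 0.2 s.
At the end, for the whole second after the job is handed in: Both crates lie on their sides at rest (their z within about 0.12 rad of level); the stamped crate's centre is within 30 mm of the dispatch line's centre line and within the length of the tape; the plain crate's centre is more than 70 mm off the line (all of step 2 and angle between crate_plain's own z axis and vertical between 1.45 and 1.69 rad and (y of crate_plain_centre in the frame of dispatch_line above 0.07 m or y of crate_plain_centre in the frame of dispatch_line below -0.07 m) and linear speed of each of crate_stamped, crate_plain below 0.02 m/s and angular speed of each of crate_stamped, crate_plain below 0.1 rad/s); the robot touches nothing.
It fails at once if the stamped crate is lifted off the worktop (height (world z) of crate_stamped_centre above 0.09 m or (angle between crate_stamped's own z axis and vertical between 1.45 and 1.69 rad and height (world z) of crate_stamped_centre above 0.065 m)).
It fails at once if the plain crate is lifted off the worktop (height (world z) of crate_plain_centre above 0.09 m or (angle between crate_plain's own z axis and vertical between 1.45 and 1.69 rad and height (world z) of crate_plain_centre above 0.065 m)).
It fails at once if a bystander is pushed away or knocked over (distance of any of kcl_bottle, weighing_bottle, dropper_bottle, beaker_100 from where it was at the start of the episode above 0.03 m or angle between any of kcl_bottle, weighing_bottle, dropper_bottle, beaker_100's own z axis and vertical above 0.35 rad).
It also fails if it takes over 59 s, if anything falls off the work surface, if the arm or the gripper's body presses on something with over 40 N, if the wrist force passes 120 N, or if a joint passes its speed limit or range.

## Robot

A 7-joint arm with a two-finger parallel gripper is mounted at the origin on a cart in front of the work surface, level with it; the furniture and walls round the work are solid. World frame = base frame: x ahead of the robot, y to its left, z up, the work surface at z = 0. Lengths are in m, angles in rad, forces in N, time in s.
With the tool pointing down it reaches from about 0.425 to 0.875 m from the base axis. Payload 4.7 kg.
Tool frame: the origin (TCP) lies at the very end of the fingers, on their centre line; the grasp point (between the pads) lies 19 mm behind it; z points along the fingers, y is the direction in which the jaws open and shut (so a half turn about z gives the same grasp; the last joint's range is limited). The gripper opens to 87 mm and grips with 3 to 60 N. Pads are 19 mm wide; open, the fingers measure 117 mm over their backs; the gripper's body (75 mm by 190 mm) begins 51 mm behind the grasp point.
Start: joints at [1.198, 0.321, -0.07, 1.45, 0.023, 1.371, -0.057], TCP at [0.245, -0.602, 0.223] pointing down, gripper open.
Joint ranges: [-2.86, 2.86], [-0.3, 2.09], [-1.38, 1.24], [0.06, 2.45], [-1.56, 4.7], [0.09, 2.05], [-2.69, 2.69]. Speed limits (rad/s): [2.57, 2.57, 3.14, 3.14, 3.14, 3.14, 3.14].

## Interface

Orientations are given as a rotation vector (axis times angle).
In Python, from bench import * gives the robot as it stands.
- The arm moves only by the shell command python3 -m jog 'ROWS' [OPENING] [FORCE]. ROWS is JSON, a list of rows, each a list of 4 numbers: the shift along the world's x, y, z in mm, then the turn about the world's z in rad. In form: [[x, y, z, twist], ...]. A call has exactly 8 rows; each row is the pose to reach, as a shift and turn from the pose commanded when the call began; what a row does not reach only later rows make up. A row lasts 1/8 s, in which the tool goes at most 62.5 mm and 10.7 degrees, less where a joint would pass 70% of its speed; a pose out of reach is approached as far as the arm can. A call with a gripper value outside its range is refused whole. OPENING is the opening, from -1 (shut) to 1 (fully open), set as the call begins (- or left out, the last holds). The fingers move at their own pace and stop on an object; FORCE is the grip in N (left out, the last holds). Time passes only in rows, so rows that repeat a pose let the fingers close, or fill a call up. It gives the time, the measured TCP pose, the force and the opening at its end, in the units of the state.
- get_state(): the state, without advancing time (a new reading comes with each control period).
- get_image(name): name is "side" or "top"; returns a dict with "image" (480x640x3 uint8, red, green, blue), "fx", "fy", "cx", "cy" (pixels), "position" and "rotation" of the camera in the world. Camera axes: x right, y down, z forward; pixel columns grow to the right and rows downward; lengths in m; the calibration is good to about 2 mm. A picture is of the moment at which its call begins. There is no depth.
- close_job(): hands the job in, once; it reports no verdict.
The state is a dict: "time": time; "joint_positions": joint angles; "qd": joint speeds; "joint_torque": joint torques, N m; "position": TCP position; "tool_rot": TCP orientation; "ft_force": force on the tool from outside, world axes, zero at the start; "torque": the same for the moment, N m; "grip_width": opening from 0.0 (shut) to 1.0 (fully open).
Only numpy, scipy, OpenCV 4.12 (cv2) and the standard library are available. Lean on these libraries where they do the work, as an engineer would, in place of code of your own. Each camera call takes 0.05 s, during which the arm holds its last target. There are 200 camera calls.

## Working session

There is one attempt and no reset: what is moved stays moved. The work goes in short steps, Python scripts to look and compute and a shell command to move; the robot and the scene stay as the last step left them, time stands still between calls to the robot, and variables do not carry over. Pictures are saved under pics/ and viewed, about 8 in all and at most 12, crops included, and the job is handed in when it is done.

```bash
mkdir -p pics
cat > h.py <<'E'
from bench import *
import numpy as np, cv2
def grab(n,f):
    d=get_image(n); cv2.imwrite('pics/'+f,cv2.cvtColor(d['image'],cv2.COLOR_RGB2BGR)); np.save('pics/'+f+'.npy',d,allow_pickle=True); return d
def ray(d,u,v,z=0.):
    p=np.array(d['position']);R=np.array(d['rotation'])
    if R.shape!=(3,3): R=cv2.Rodrigues(R.astype(float))[0]
    r=R@np.array([(u-d['cx'])/d['fx'],(v-d['cy'])/d['fy'],1]); return p+r*(z-p[2])/r[2]
def load(f): return np.load('pics/'+f+'.npy',allow_pickle=True).item()
E
python3 - <<'E'
from h import *
for n in('top','side'):
    d=grab(n,n+'0.png'); print(n,d['position'],d['rotation'],d['fx'])
print(get_state())
E
```

```text
top [ 0.32948542 -0.28947227  1.00181651] [-2.10159403  2.14166956 -0.19193133] 587.6493916358717
side [0.06377625 0.42491107 0.64156916] [-0.70482797  2.48103763 -1.33533167] 616.5711282595458
{'time': 0.1, 'joint_positions': array([ 1.19807931,  0.32174879, -0.07004983,  1.45156938,  0.02257729,
        1.37080185, -0.05686552]), 'qd': array([ 0.00038686, -0.00163787,  0.00161239, -0.00155106,  0.00084246,
       -0.0012456 ,  0.00065888]), 'joint_torque': array([ 8.43715443e-04, -4.92568624e+01, -4.05492447e-01, -3.13397563e+01,
       -6.42281352e-02,  3.96032492e-02,  3.55069267e-05]), 'position': array([ 0.24495937, -0.60153055,  0.22156244]), 'tool_rot': array([-3.08134993e+00, -6.03543251e-01,  6.52883652e-04]), 'ft_force': array([-0.13272169, -1.22960765, -0.64917246]), 'torque': array([-0.00309394,  0.0035617 , -0.00202058]), 'grip_width': 1.0021079166978415}
```

View pics/top0.png

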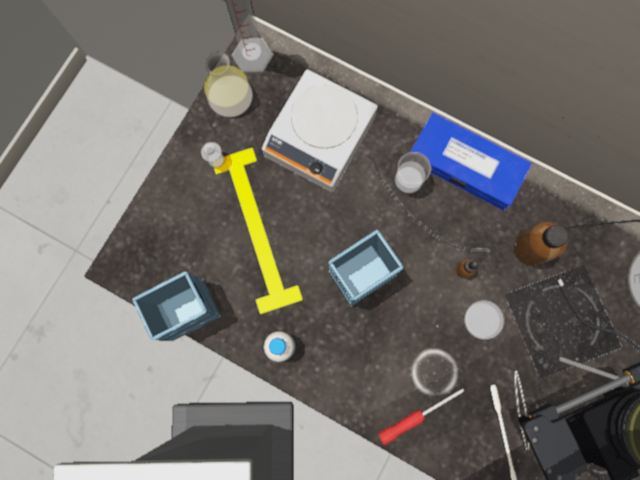

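View pics/side0.png

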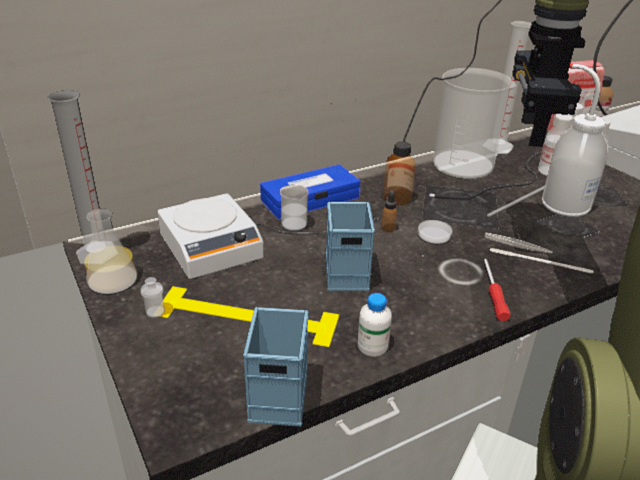

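Top view: crates at about (172,307) and (365,267), line from (240,160) to (279,300), KCl bottle at (279,346), weighing bottle at (212,155), dropper bottle at (467,268), beaker at (411,173). The side view agrees.

Run:
```python
from h import *
d=load('top0.png')
im=d['image'];hsv=cv2.cvtColor(im,cv2.COLOR_RGB2HSV)
y=cv2.inRange(hsv,(25,150,120),(35,255,255));v,u=np.where(y>0)
P=np.array([ray(d,a,b)[:2] for a,b in zip(u,v)]); r=cv2.minAreaRect((P*1000).astype(np.float32)); print('line',r,P.mean(0))
def show(n,pts,z): print(n,[tuple(np.round(ray(d,*p,z)[:2]*1000).astype(int)) for p in pts])
show('Lends',[(240,160),(279,300)],0)
m=cv2.inRange(hsv,(85,50,40),(110,160,255))
m[:, 420:]=0; m[:225]=0;m[360:]=0
m=cv2.morphologyEx(m,cv2.MORPH_CLOSE,np.ones((5,5)))
for c in cv2.findContours(m,cv2.RETR_EXTERNAL,cv2.CHAIN_APPROX_SIMPLE)[0]:
    if cv2.contourArea(c)>500: print('crate',cv2.approxPolyDP(cv2.convexHull(c),4,True)[:,0].tolist())
show('A rim',[(134,308),(186,273),(206,305),(154,340)],.12)
show('B rim',[(330,265),(378,233),(402,267),(357,303)],.12)
show('kcl',[(278,346)],.092);show('weigh',[(211,150)],.065);show('drop',[(472,264)],.084);show('beak rim',[(415,165)],.074);show('beak base',[(409,180)],0)
show('edges',[(86,275),(215,345),(185,107),(310,72),(264,145),(330,190)],0);show('balance',[(310,72),(264,145),(330,190),(376,103)],.05)
show('bluebox',[(414,150),(505,206)],.03)
```

```text
line ((533.59765625, -166.34735107421875), (287.6451721191406, 77.22600555419922), 17.6716365814209) [ 0.52474668 -0.17005294]
Lends [(np.int64(658), np.int64(-138)), (np.int64(408), np.int64(-206))]
crate [[200, 279], [219, 316], [173, 339], [151, 338], [134, 297], [183, 272]]
crate [[379, 231], [402, 269], [352, 305], [329, 272], [329, 260]]
A rim [(np.int64(391), np.int64(1)), (np.int64(442), np.int64(-76)), (np.int64(393), np.int64(-107)), (np.int64(343), np.int64(-31))]
B rim [(np.int64(450), np.int64(-294)), (np.int64(498), np.int64(-368)), (np.int64(445), np.int64(-402)), (np.int64(392), np.int64(-333))]
kcl [(np.int64(331), np.int64(-212))]
weigh [(np.int64(655), np.int64(-99))]
drop [(np.int64(452), np.int64(-517))]
beak rim [(np.int64(619), np.int64(-437))]
beak base [(np.int64(615), np.int64(-437))]
edges [(np.int64(457), np.int64(125)), (np.int64(335), np.int64(-99)), (np.int64(760), np.int64(-37)), (np.int64(823), np.int64(-265)), (np.int64(685), np.int64(-181)), (np.int64(600), np.int64(-297))]
balance [(np.int64(799), np.int64(-266)), (np.int64(667), np.int64(-186)), (np.int64(586), np.int64(-296)), (np.int64(739), np.int64(-379))]
bluebox [(np.int64(660), np.int64(-443)), (np.int64(557), np.int64(-593))]
```

Run:
```python
from h import *
im=cv2.imread('pics/top0.png')
a=cv2.resize(im[255:355,120:230],None,fx=4,fy=4,interpolation=cv2.INTER_CUBIC)
b=cv2.resize(im[155:317,270:420],(370,400),interpolation=cv2.INTER_CUBIC)
cv2.imwrite('pics/crop.png',np.hstack([a[:400,:430],b]))
```

```text
(no output)
```

View pics/crop.png

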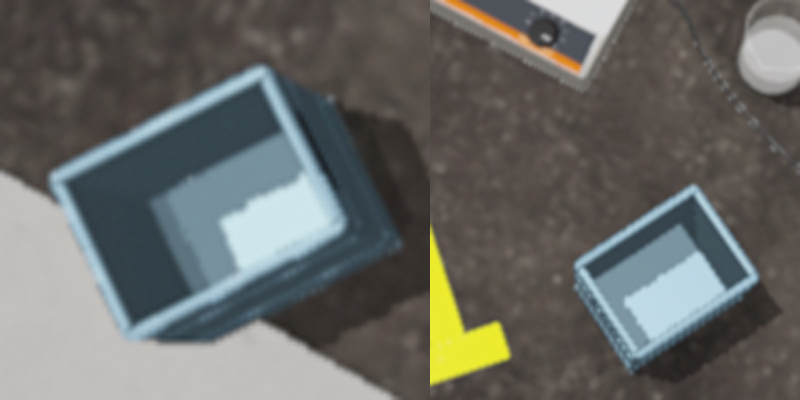

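Run:
```python
from h import *
d=load('top0.png')
for n,p in dict(A=[(133,299.5),(186,272),(206.3,312),(152.5,339.5)],B=[(329.2,263.1),(377.4,231.1),(402.6,267.2),(354.3,299.6)]).items():
    P=np.array([ray(d,*q,.12)[:2]*1000 for q in p]); e=(P[1]-P[2]+P[0]-P[3])/2; print(n,P.round(),'c',P.mean(0).round(),'x',np.linalg.norm(e),np.degrees(np.arctan2(e[1],e[0])),np.linalg.norm(P[0]-P[1]))
    x=e/np.linalg.norm(e);y=np.array([-x[1],x[0]]);c=P.mean(0)+95*x
    print(' lying centre',c.round(),'far corners',(c+60*x+45*y).round(),(c+60*x-45*y).round(),'push wall',(P.mean(0)-35*x).round())
print(ray(d,332.8,190.6)*1000)
```

```text
A [[ 404.    3.]
 [ 444.  -76.]
 [ 383. -108.]
 [ 344.  -29.]] c [394. -52.] x 67.9857061928651 27.741004711911856 88.14939017077806
 lying centre [478.  -8.] far corners [510.  60.] [552. -20.] push wall [363. -69.]
B [[ 453. -292.]
 [ 501. -367.]
 [ 445. -403.]
 [ 397. -329.]] c [ 449. -348.] x 66.74673453510141 32.920049611547284 88.6654108360269
 lying centre [ 529. -296.] far corners [ 555. -226.] [ 604. -301.] push wall [ 420. -367.]
[ 598.36290426 -301.76152546    0.        ]
```

```bash
python3 -m jog '[[0,0,40,0],[40,40,60,0],[40,40,60,0],[40,40,60,0],[40,40,60,0],[40,40,60,0],[40,40,60,0],[40,40,60,0]]' -1 10
```

```text
time: 1.1
position: [0.2849, -0.5621, 0.2824]
tool_rot: [-3.083, -0.603, 0.0]
ft_force: [-0.4, -0.0, -0.2]
grip_width: 0.173
```

A's pushing wall is near the inner reach limit. B would land on the balance's corner by about 5 mm, so I first nudge B sideways about 15 mm, standing.

```bash
python3 -m jog '[[45,30,-30,0.1],[90,60,-60,0.17],[130,90,-90,0.17],[175,118,-110,0.17],[210,142,-130,0.17],[210,142,-180,0.17],[210,142,-222,0.17],[210,142,-222,0.17]]' -1 10
python3 -m jog '[[-5,8,0,0],[-9,14,0,0],[-12,19,0,0],[-14,23,0,0],[-16,26,0,0],[-18,29,0,0],[-20,32,0,0],[-20,32,0,0]]'
python3 -m jog '[[10,-16,0,0],[10,-16,30,0],[10,-16,80,0],[10,-16,140,0],[-40,-30,140,0],[-90,-40,140,0],[-130,-45,140,0],[-130,-45,140,0]]' 0.2
python3 - <<'E'
from h import *
d=grab('top','top1.png')
im=cv2.imread('pics/top1.png')
cv2.imwrite('pics/c1.png',cv2.resize(im[180:380,270:470],None,fx=3,fy=3,interpolation=cv2.INTER_CUBIC))
E
```

```text
time: 2.1
position: [0.4926, -0.4181, 0.0567]
tool_rot: [-3.014, -0.862, 0.007]
ft_force: [-0.1, 0.0, 0.1]
grip_width: 0.009
time: 3.1
position: [0.4782, -0.392, 0.0653]
tool_rot: [3.011, 0.858, 0.009]
ft_force: [1.9, -2.4, 4.0]
grip_width: 0.009
time: 4.1
position: [0.3412, -0.4343, 0.2011]
tool_rot: [3.023, 0.854, -0.003]
ft_force: [0.0, -0.4, 0.7]
grip_width: 0.596
```

View pics/c1.png

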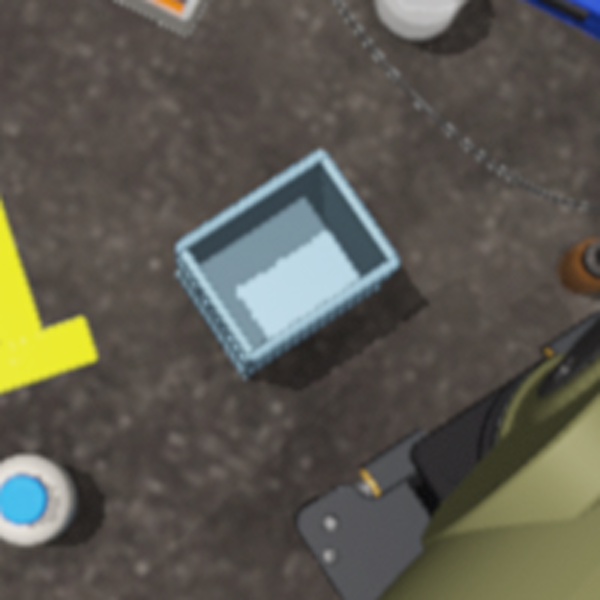

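B hardly moved (about 1 mm). Repeating the nudge with more travel.

```bash
python3 -m jog '[[40,5,0,0],[85,0,0,0],[130,5,0,0],[153,15,-30,0],[153,15,-80,0],[153,15,-143,0],[148,23,-143,0],[141,34,-143,0]]' -1
python3 -m jog '[[-2,3,0,0],[-4,6,0,0],[-6,10,0,0],[-8,13,0,0],[-10,16,0,0],[-13,20,0,0],[-15,24,0,0],[-17,27,0,0]]'
python3 -m jog '[[10,-16,0,0],[10,-16,30,0],[10,-16,80,0],[10,-16,140,0],[-40,-30,140,0],[-90,-40,140,0],[-130,-40,140,0],[-130,-40,140,0]]' 0.2
python3 - <<'E'
from h import *
d=grab('top','top2.png')
im=d['image'];hsv=cv2.cvtColor(im,cv2.COLOR_RGB2HSV)
m=cv2.inRange(hsv,(85,50,40),(110,160,255)); m[:, 420:]=0;m[:,:300]=0; m[:215]=0;m[310:]=0
m=cv2.morphologyEx(m,cv2.MORPH_CLOSE,np.ones((5,5)))
for c in cv2.findContours(m,cv2.RETR_EXTERNAL,cv2.CHAIN_APPROX_SIMPLE)[0]:
    if cv2.contourArea(c)>500:
        for p in cv2.approxPolyDP(cv2.convexHull(c),4,True)[:,0]: print(p, (ray(d,*p,.12)[:2]*1000).round())
E
```

```text
time: 5.15
position: [0.488, -0.3986, 0.0582]
tool_rot: [3.018, 0.865, 0.003]
ft_force: [1.8, -3.3, 2.5]
grip_width: 0.004
time: 6.15
position: [0.476, -0.3803, 0.067]
tool_rot: [3.002, 0.855, 0.018]
ft_force: [6.4, -10.7, 27.9]
grip_width: 0.004
time: 7.15
position: [0.335, -0.4123, 0.1974]
tool_rot: [-3.022, -0.855, 0.004]
ft_force: [0.7, 0.3, 0.3]
grip_width: 0.598
[377 231] [ 501. -366.]
[403 268] [ 443. -404.]
[351 304] [ 391. -324.]
[329 272] [ 439. -292.]
[329 260] [ 458. -292.]
```

B tips under the nudge rather than sliding. I'll turn it counter-clockwise instead, with an off-centre push on its near wall's right end. That also clears the balance.

```bash
python3 -m jog '[[20,-3,-20,0],[40,-3,-40,0],[60,-3,-60,0],[75,-3,-90,0],[75,-3,-132,0],[75,-3,-132,0],[80,0,-132,0],[85,3,-132,0]]' -1
python3 -m jog '[[4,3,0,0],[8,5,0,0],[12,8,0,0],[15,10,0,0],[18,12,0,0],[20,13,0,0],[22,15,0,0],[24,16,0,0]]'
python3 -m jog '[[-10,-8,0,0],[-35,-20,0,0],[-40,-20,20,0],[-40,-20,40,0],[-40,-20,40,0],[-40,-20,40,0],[-40,-20,40,0],[-40,-20,40,0]]'
python3 - <<'E'
from h import *
d=grab('top','top3.png')
im=cv2.imread('pics/top3.png')
cv2.imwrite('pics/c3.png',cv2.resize(im[180:380,270:470],None,fx=3,fy=3,interpolation=cv2.INTER_CUBIC))
E
```

```text
time: 8.2
position: [0.426, -0.4096, 0.0678]
tool_rot: [3.018, 0.863, 0.003]
ft_force: [0.0, -0.5, 0.1]
grip_width: 0.005
time: 9.2
position: [0.4482, -0.3928, 0.0655]
tool_rot: [-3.021, -0.863, 0.0]
ft_force: [-2.9, -3.0, 2.4]
grip_width: 0.005
time: 10.2
position: [0.408, -0.4126, 0.1049]
tool_rot: [-3.019, -0.863, 0.001]
ft_force: [0.1, -1.0, 0.1]
grip_width: 0.004
```

View pics/c3.png

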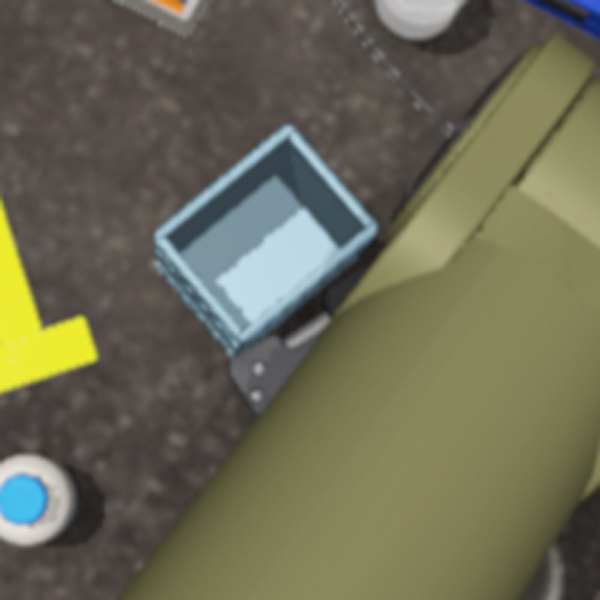

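B has turned a few degrees; its rim corners are now at about (322,259), (367,222), (396,256), (350,293).

Run:
```python
from h import *
d=load('top3.png')
P=np.array([ray(d,*q,.12)[:2]*1000 for q in [(322,259.3),(366.7,222.3),(395.7,256.3),(350,293.3)]]); e=(P[1]-P[2]+P[0]-P[3])/2
x=e/np.linalg.norm(e);y=np.array([-x[1],x[0]]);p=P.mean(0);c=p+95*x
print(p,np.degrees(np.arctan2(e[1],e[0])),np.linalg.norm(e),'lie',c,'far',c+60*x+45*y,c+60*x-45*y,'wall',p-35*x,x)
n=np.array([-.86,.51]);print('clear',(c+60*x-45*y-[598,-302])@n, (c+60*x+45*y-[598,-302])@n)
s=get_state();print(s['position'],s['tool_rot'])
```

```text
[ 460.54912048 -337.27386307] 38.234306778844775 67.32702671862687 lie [ 535.17033515 -278.48037431] far [ 554.44997606 -206.00075341] [ 610.14907068 -276.69453573] wall [ 433.05709402 -358.93462209] [0.78548647 0.61887883]
clear 2.457585996222287 86.41263634962583
[ 0.40804466 -0.41264398  0.10499436] [-3.01965838e+00 -8.63396548e-01  6.04963541e-04]
```

```bash
python3 -m jog '[[15,15,-4,0],[25,25,-4,0],[30,31,-4,0],[35,36,-4,0],[39,41,-4,0],[43,45,-4,0],[47,49,-4,0],[51,53,-4,0]]'
python3 -m jog '[[5,5,0,0],[10,10,0,0],[14,14,0,0],[18,18,0,0],[22,22,0,0],[26,25,0,0],[30,28,0,0],[30,28,0,0]]'
python3 - <<'E'
from h import *
d=grab('side','side4.png')
im=cv2.imread('pics/side4.png')
t=cv2.cvtColor(grab('top','top4.png')['image'],cv2.COLOR_RGB2BGR)
cv2.imwrite('pics/c4.png',np.hstack([im[180:480,200:600],t[100:400,100:500]]))
E
```

```text
time: 11.25
position: [0.4596, -0.3597, 0.1017]
tool_rot: [3.02, 0.863, 0.001]
ft_force: [-1.1, -1.6, 2.0]
grip_width: 0.006
time: 12.25
position: [0.4896, -0.3315, 0.1015]
tool_rot: [-3.02, -0.864, -0.0]
ft_force: [-0.2, -0.6, 0.4]
grip_width: 0.009
```

View pics/c4.png

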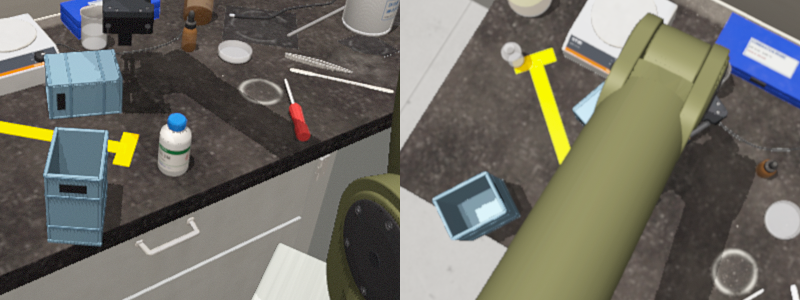

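B lies down. Now over to A, testing the near reach limit there.

```bash
python3 -m jog '[[-5,-5,50,0],[-10,20,100,0],[-30,60,120,0],[-50,100,120,0],[-70,145,120,0],[-100,190,120,0],[-130,225,120,0],[-150,240,120,-0.07]]'
python3 - <<'E'
from h import *
s=get_state();print(s['position'],s['joint_positions'])
im=cv2.cvtColor(grab('top','top5.png')['image'],cv2.COLOR_RGB2BGR)
cv2.imwrite('pics/c5.png',cv2.resize(im[180:380,100:450],None,fx=2,fy=2))
E
```

```text
time: 13.35
position: [0.349, -0.0986, 0.222]
tool_rot: [3.039, 0.786, -0.005]
ft_force: [0.9, 0.3, 1.1]
grip_width: 0.005
[ 0.34904332 -0.09862703  0.22198937] [ 0.49928242 -0.3011095  -0.24329295  2.07284417 -0.06894648  1.36363851
 -0.78341545]
```

View pics/c5.png

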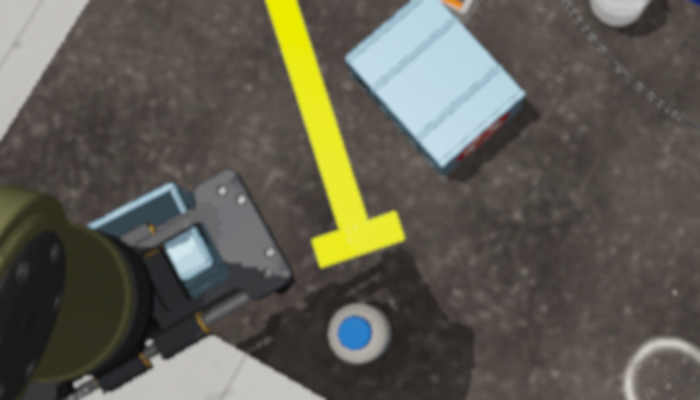

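B carries the red stamp (dark red on its near end at about (480,145) in this crop). A is the plain one. Lowering behind A.

```bash
python3 -m jog '[[9,-6,0,0],[9,-6,-30,0],[9,-6,-60,0],[9,-6,-90,0],[9,-6,-119,0],[9,-6,-119,0],[9,-6,-119,0],[9,-6,-119,0]]'
python3 -c "
from h import *
s=get_state();print(s['position'],s['joint_positions'])"
```

```text
time: 14.4
position: [0.3611, -0.1053, 0.1036]
tool_rot: [3.039, 0.792, -0.003]
ft_force: [-0.9, -0.2, 0.3]
grip_width: 0.008
[ 0.36114556 -0.10528456  0.10360775] [ 0.49550468 -0.16356537 -0.26088909  2.21437433 -0.04589424  1.08683863
 -0.8017438 ]
```

```bash
python3 -m jog '[[-5,9,-2,0],[-9,19,-3,0],[-9,19,-3,0],[-4,22,-3,0],[1,25,-3,0],[5,27,-3,0],[9,29,-3,0],[13,31,-3,0]]'
python3 -m jog '[[5,2,0,0],[10,5,0,0],[15,7,0,0],[20,10,0,0],[25,13,0,0],[30,15,0,0],[35,18,0,0],[40,21,0,0]]'
python3 -m jog '[[4,2,0,0],[8,4,0,0],[8,4,30,0],[8,4,60,0],[20,-20,80,0],[40,-60,90,0],[60,-100,90,0],[80,-140,90,0]]'
python3 - <<'E'
from h import *
im=cv2.imread('pics/x') 
t=cv2.cvtColor(grab('top','top6.png')['image'],cv2.COLOR_RGB2BGR)
s=cv2.cvtColor(grab('side','side6.png')['image'],cv2.COLOR_RGB2BGR)
cv2.imwrite('pics/c6.png',np.hstack([s[150:450,100:500],t[100:400,100:500]]))
E
```

```text
time: 15.4
position: [0.3732, -0.0735, 0.0994]
tool_rot: [-3.039, -0.793, 0.006]
ft_force: [-1.4, -1.2, 2.5]
grip_width: 0.003
time: 16.4
position: [0.4133, -0.0522, 0.0992]
tool_rot: [-3.039, -0.793, 0.006]
ft_force: [-0.8, -0.5, 0.0]
grip_width: 0.005
time: 17.4
position: [0.4938, -0.1939, 0.1896]
tool_rot: [-3.04, -0.793, 0.005]
ft_force: [0.3, 0.5, -0.4]
grip_width: 0.006[ WARN:0@0.014] global loadsave.cpp:275 findDecoder imread_('pics/x'): can't open/read file: check file path/integrity
```

View pics/c6.png

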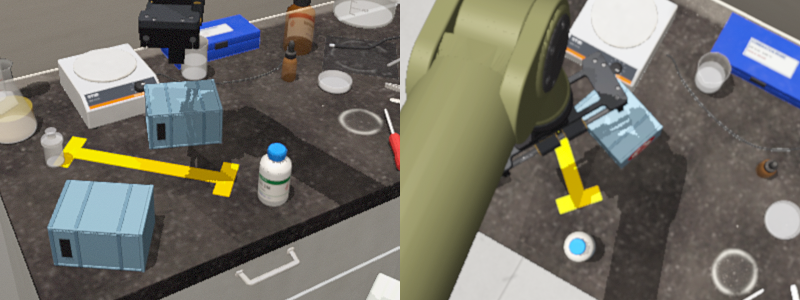

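Both lie flat. Measuring B from the unobstructed top5 frame.

Run:
```python
from h import *
d=load('top5.png')
hsv=cv2.cvtColor(d['image'],cv2.COLOR_RGB2HSV)
m=cv2.inRange(hsv,(85,25,150),(110,160,255)); m[:,:265]=0;m[:,375:]=0;m[:160]=0;m[280:]=0
m=cv2.morphologyEx(m,cv2.MORPH_OPEN,np.ones((3,3)))
m=cv2.morphologyEx(m,cv2.MORPH_CLOSE,np.ones((7,7)))
c=max(cv2.findContours(m,cv2.RETR_EXTERNAL,cv2.CHAIN_APPROX_SIMPLE)[0],key=cv2.contourArea)
W=np.array([ray(d,*p,.07)[:2]*1000 for p in c[:,0]],np.float32);r=cv2.minAreaRect(W);print(r,cv2.boxPoints(r))
L=cv2.inRange(hsv,(25,150,120),(35,255,255))
l=np.array([.96,.28]);
o=np.array([533,-172])
for a in (15.2,17.7):
    a=np.radians(a);q=np.array(r[0])-o;print('line xy',q@[np.cos(a),np.sin(a)],q@[-np.sin(a),np.cos(a)])
```

```text
((535.0130004882812, -274.02117919921875), (121.11709594726562, 91.14086151123047), 40.36885070800781) [[ 459.3578  -278.52563]
 [ 518.39026 -347.96497]
 [ 610.6682  -269.51672]
 [ 551.63574 -200.0774 ]]
line xy -24.806270503643415 -98.9799076573877
line xy -29.100103364236226 -97.80366639526196
```

```bash
python3 -m jog '[[22,-35,0,0.1],[44,-70,0,0.19],[65,-105,0,0.19],[86,-139,0,0.19],[86,-139,-50,0.19],[86,-139,-100,0.19],[86,-139,-150,0.19],[86,-139,-150,0.19]]'
python3 -m jog '[[-6,9,0,0],[-11,17,0,0],[-16,25,0,0],[-20,33,0,0],[-24,41,0,0],[-28,49,0,0],[-32,57,0,0],[-36,65,0,0]]'
python3 - <<'E'
from h import *
t=cv2.cvtColor(grab('top','top7.png')['image'],cv2.COLOR_RGB2BGR)
s=cv2.cvtColor(grab('side','side7.png')['image'],cv2.COLOR_RGB2BGR)
cv2.imwrite('pics/c7.png',np.hstack([s[150:450,100:500],t[100:400,100:500]]))
E
```

```text
time: 18.5
position: [0.5754, -0.3289, 0.0345]
tool_rot: [-2.943, -1.076, 0.016]
ft_force: [-0.8, 0.1, -0.1]
grip_width: 0.002
time: 19.5
position: [0.5448, -0.2684, 0.0418]
tool_rot: [2.946, 1.075, -0.0]
ft_force: [2.4, -5.5, 4.2]
grip_width: 0.005
```

View pics/c7.png

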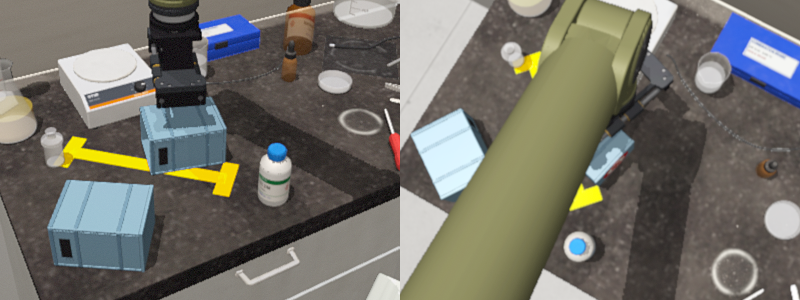

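```bash
python3 -m jog '[[-3,6,0,0],[-6,12,0,0],[-9,18,0,0],[-11,23,0,0],[-13,28,0,0],[-15,33,0,0],[-17,38,0,0],[-18,41,0,0]]'
python3 -m jog '[[10,-15,0,0],[20,-35,10,0],[20,-35,60,0],[20,-35,120,0],[20,-80,150,0],[0,-140,150,0],[-30,-200,150,0],[-60,-260,150,0]]'
python3 - <<'E'
from h import *
d=grab('top','top8.png');t=cv2.cvtColor(d['image'],cv2.COLOR_RGB2BGR)
s=cv2.cvtColor(grab('side','side8.png')['image'],cv2.COLOR_RGB2BGR)
cv2.imwrite('pics/c8.png',np.hstack([s[150:450,100:500],t[100:400,100:500]]))
hsv=cv2.cvtColor(d['image'],cv2.COLOR_RGB2HSV)
m=cv2.inRange(hsv,(85,25,150),(110,160,255)); m[:,380:]=0;m[:160]=0;m[310:]=0
m=cv2.morphologyEx(m,cv2.MORPH_OPEN,np.ones((3,3)));m=cv2.morphologyEx(m,cv2.MORPH_CLOSE,np.ones((5,5)))
for c in cv2.findContours(m,cv2.RETR_EXTERNAL,cv2.CHAIN_APPROX_SIMPLE)[0]:
  if cv2.contourArea(c)>800:
    r=cv2.minAreaRect(np.array([ray(d,*p,.07)[:2]*1000 for p in c[:,0]],np.float32));a=np.radians(15.2);q=np.array(r[0])-[533,-172]
    print(r,'line xy',q@[np.cos(a),np.sin(a)],q@[-np.sin(a),np.cos(a)])
E
```

```text
time: 20.6
position: [0.5263, -0.2273, 0.041]
tool_rot: [2.947, 1.076, -0.002]
ft_force: [3.5, -5.3, 5.2]
grip_width: 0.005
time: 21.6
position: [0.468, -0.4764, 0.1883]
tool_rot: [-2.947, -1.078, 0.007]
ft_force: [0.5, -0.6, -0.2]
grip_width: 0.009
((480.61444091796875, -188.746337890625), (120.94255828857422, 90.78131103515625), 53.741783142089844) line xy -54.94363716309931 -2.425565578099515
((482.09527587890625, -6.187263488769531), (120.98323822021484, 91.22381591796875), 26.635210037231445) line xy -5.649593229344369 173.35869353317804
```

View pics/c8.png

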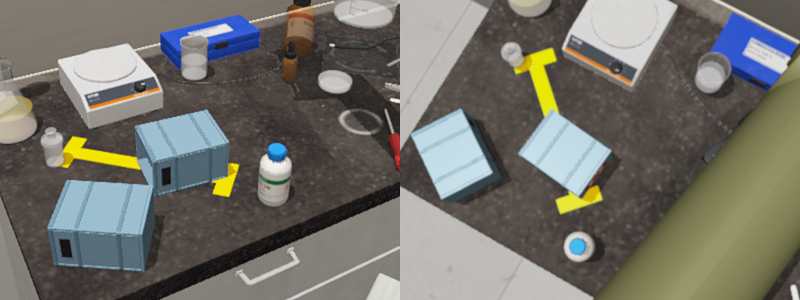

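The stamped crate sits over the line with its red end visible at about (590,180), and the plain one is well clear. The bystanders look untouched and the arm is free, so I'm handing in.

```bash
python3 -m jog '[[0,0,0,0],[0,0,0,0],[0,0,0,0],[0,0,0,0],[0,0,0,0],[0,0,0,0],[0,0,0,0],[0,0,0,0]]'; python3 -c "
from h import *
print(close_job())"
```

```text
time: 22.7
position: [0.4693, -0.4767, 0.1893]
tool_rot: [-2.951, -1.078, 0.006]
ft_force: [0.8, -0.3, -0.3]
grip_width: 0.005
the job is handed in; nothing more can be done
None
```

I tipped both crates onto their sides with the closed fingertips and handed the job in at about 22.7 s of the 59 s allowed. The right-hand crate showed the red stamp underneath, so I pushed it across, still lying, onto the dispatch line.

- **Final positions:** the last top view puts the stamped crate's middle about 2 mm off the line's centre line and about 55 mm from the tape's middle. The plain crate lies about 173 mm clear of the line.
- **Bystanders and arm:** in the last pictures all four bystanders were standing where they started, judged by eye rather than measured. The arm was up and clear of everything.
- **What did not go as planned:** two sideways nudges to move the right-hand crate clear of the balance failed. The crate tipped up slightly instead of sliding, and the gripper met about 30 N of resistance. Turning the crate a few degrees with an off-centre push cleared the balance instead.
- **Plain crate:** I did not see its underside directly. I took it as plain because the other crate has the stamp.

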